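# Pack three probe-check stands up to the gauge post

### The arm

A 7-joint arm with a two-finger parallel gripper is mounted at the origin on a cart in front of the work surface, level with it; the furniture and walls round the work are solid. World frame = base frame: x ahead of the robot, y to its left, z up, the work surface at z = 0. Lengths are in m, angles in rad, forces in N, time in s.
With the tool pointing down it reaches from about 0.4 to 0.85 m from the base axis. Payload 4.5 kg.
Tool frame: the origin (TCP) lies on the centre line of the jaws, within the pads' length; the fingertips stand 17 mm ahead of it and the grasp point (between the pads) lies 2 mm behind it (r.tip_reach is the distance from the TCP to the fingertips, in m); z points along the fingers, y is the line along which they close (so a half turn about z gives the same grasp; the last joint's range is limited). The gripper opens to 88 mm and grips with 3 to 60 N. Pads are 18 mm wide; open, the fingers measure 123 mm over their backs; the gripper's body (75 mm by 187 mm) begins 45 mm behind the grasp point.
Start: joints at [1.151, 0.689, -0.195, 1.565, 0.157, 0.902, -0.215], TCP at [0.274, -0.562, 0.256] pointing down, gripper open.
Joint ranges: [-3.01, 3.01], [-0.46, 2.08], [-1.47, 1.51], [0.13, 2.56], [-1, 4.14], [0.04, 2.09], [-2.66, 2.66]. Speed limits (rad/s): [2.57, 2.57, 3.14, 3.14, 3.14, 3.14, 3.14].

### API

Orientations are given as a unit quaternion [x, y, z, w].
In Python, from plant import r gives the robot as it stands.
- The arm moves only by the tool step_arm, never from a script. Its argument "steps" is a list of rows, each a list of 7 numbers: the shift along the tool's x, y, z in cm, then the turn, a rotation vector about the tool's x, y, z in degrees, then the gripper's target within -1 to 1 (shut at 1, half-way at 0, fully open at -1). A call has 1 to 8 rows; each row shifts and turns the commanded pose from where the row before left it, along the tool's axes as they then stand; what a row does not reach is not made up. A row lasts 1/8 s, in which the tool goes at most 62.5 mm and 10.7 degrees, less where a joint would pass 70% of its speed; a pose out of reach is approached as far as the arm can. A call with a gripper value outside its range is refused whole. The fingers move at their own pace and stop on an object; "force" is the grip in N (left out, the last holds). Time passes only in rows, so rows that do not move let the fingers close. It gives the time, the measured TCP pose, the force, the opening and the grip force at its end, in the units of the state.
- r.get_state(): the state, without advancing time (a new reading comes with each control period).
- r.snapshot(name): name is "scene" or "top"; returns a dict with "pixels" (420x560x3 uint8, red, green, blue), "fx", "fy", "cx", "cy" (pixels), "cam_to_world" (4x4, takes a point from camera to world coordinates). Camera axes: x right, y down, z forward; pixel columns grow to the right and rows downward; lengths in m; the calibration is good to about 2 mm. A picture is of the moment at which its call begins. There is no depth.
- r.finish_job(): hands the job in; it is judged then, once.
The state is a dict: "clock": time; "q": joint angles; "qd": joint speeds; "joint_torque": joint torques, N m; "tool_pos": TCP position; "eef_rot": TCP orientation; "contact_force": force on the tool from outside, world axes, zero at the start; "moment": the same for the moment, N m; "opening": opening from 0.0 (shut) to 1.0 (fully open); "finger_force": force on a finger pad.
Only numpy, scipy, OpenCV 4.12 (cv2) and the standard library are available. Lean on these libraries where they do the work, as an engineer would, in place of code of your own. Each camera call takes 0.05 s, during which the arm holds its last target. There are 200 camera calls.

### The job

For the analyser's probe-height check, take the crosswise stack of four grey plastic spacer plates apart and lay the plates on the three grey stands so that all three come up level with the top of the steel gauge post: one stand needs two plates, the others one each, and all four are used. Lay each plate flat, centred on its stand and with its long side along the long side of the stand's top pad. Leave the white and the red screw cap that stand among the stands where they are.

Things in the scene. Friction and masses are not known exactly. Their poses are not given: they have to be found in the camera images.
- plate_32: loose plain grey plastic spacer plate, 32 mm thick, 62 mm long (along its y) and 40 mm wide (along its x); at the start bottom of the stack, standing on the worktop. Origin: centre of its underside, so its top is 32 mm above; z is up. Half a turn makes no difference. In the stack the plates lie crosswise, so each one's two ends stand out past the plate just below it and can be gripped end to end from above
- plate_14: loose plain grey plastic spacer plate, 14 mm thick, 56 mm long (along its y) and 36 mm wide (along its x); at the start second from below, crosswise on the 32 mm plate. Origin: centre of its underside, so its top is 14 mm above; z is up. Half a turn makes no difference. In the stack the plates lie crosswise, so each one's two ends stand out past the plate just below it and can be gripped end to end from above
- plate_22: loose plain grey plastic spacer plate, 22 mm thick, 50 mm long (along its y) and 34 mm wide (along its x); at the start third from below, crosswise on the 14 mm plate. Origin: centre of its underside, so its top is 22 mm above; z is up. Half a turn makes no difference. In the stack the plates lie crosswise, so each one's two ends stand out past the plate just below it and can be gripped end to end from above
- plate_8: loose plain grey plastic spacer plate, 8 mm thick, 44 mm long (along its y) and 32 mm wide (along its x); at the start top of the stack, crosswise on the 22 mm plate. Origin: centre of its underside, so its top is 8 mm above; z is up. Half a turn makes no difference. In the stack the plates lie crosswise, so each one's two ends stand out past the plate just below it and can be gripped end to end from above
- stand_56: fixed grey stand, 56 mm tall, the tallest of three: foot 62 x 50 x 6 mm, column 34 x 24 mm, black flat top pad 40 mm (along its y) by 30 mm (along its x) without a rim. Origin: centre of its underside on the worktop; the top is 56 mm above it. Its top is 14 mm below the top of the gauge post
- stand_48: fixed grey stand, 48 mm tall, the middle of three: foot 62 x 50 x 6 mm, column 34 x 24 mm, black flat top pad 40 mm (along its y) by 30 mm (along its x) without a rim. Origin: centre of its underside on the worktop; the top is 48 mm above it. Its top is 22 mm below the top of the gauge post
- stand_30: fixed grey stand, 30 mm tall, the lowest of three: foot 62 x 50 x 6 mm, column 34 x 24 mm, black flat top pad 40 mm (along its y) by 30 mm (along its x) without a rim. Origin: centre of its underside on the worktop; the top is 30 mm above it. Its top is 40 mm below the top of the gauge post
- gauge_post: fixed round steel gauge post, 70 mm tall, foot 44 mm and head 26 mm across. Origin: centre of its underside on the worktop
- white_cap: loose white screw cap, 29 mm across and 17 mm tall, standing among the stands (not to be disturbed). Origin: centre of its underside
- red_cap: loose red screw cap, 29 mm across and 16 mm tall, standing among the stands (not to be disturbed). Origin: centre of its underside
There are look-alikes about, which are no part of the job. What is shaped like the plate_8 but purple is not meant.

How it is judged:
By the outcome, as a careful person would: the job done as asked, in the order asked, and still so for the second after the job is handed in, with the robot touching nothing.
It also fails if it takes over 112 s, if anything falls off the work surface, if the arm or the gripper's body presses on something with over 40 N, if the wrist force passes 120 N, or if a joint passes its speed limit or range.

## Working session

There is one attempt and no reset: what is moved stays moved. The work goes in short steps, Python scripts to look and compute and a tool call to move; the robot and the scene stay as the last step left them, time stands still between calls to the robot, and variables do not carry over. Pictures are saved under pics/ and viewed, at most 14 in all, crops included, and the job is handed in when it is done.

Besides the shell and the picture viewer there is one more tool, called after "Emit:" as name(argument=value, ...), one argument or row to a line, values as JSON. step_arm: Moves the arm, as the interface text tells. Its arguments: {"type":"object","properties":{"steps":{"type":"array","items":{"type":"array","items":{"type":"number"}}},"force":{"type":"number"}},"required":["steps"]}

```bash
mkdir -p pics; ls; python3 - <<'E'
from plant import r
import cv2,numpy as np
for n in("scene","top"):
    s=r.snapshot(n); cv2.imwrite(f"pics/{n}0.png",s["pixels"][:,:,::-1]); print(n,s["fx"],s["fy"],s["cx"],s["cy"],np.round(s["cam_to_world"],4).tolist())
print(r.get_state(), r.tip_reach)
E
```

```text
pics
scene 543.8311255201385 543.8311255201385 281.8268038624896 203.394699336697 [[-0.8185, -0.4156, 0.3967, 0.1459], [-0.5745, 0.5826, -0.5749, 0.5362], [0.0078, -0.6985, -0.7156, 0.7774], [0.0, 0.0, 0.0, 1.0]]
top 479.12348245312364 479.12348245312364 280.6101971287496 215.3290778548866 [[0.0107, -0.9943, 0.1061, 0.4233], [-0.9999, -0.0106, 0.0011, -0.0402], [-0.0, -0.1061, -0.9944, 1.1775], [0.0, 0.0, 0.0, 1.0]]
{'clock': 0.1, 'q': array([ 1.15082019,  0.6898699 , -0.19453782,  1.56618188,  0.15730768,
        0.90244531, -0.21509544]), 'qd': array([ 0.00075937, -0.00171156, -0.00022009, -0.00352032,  0.00042498,
        0.00152158, -0.00045948]), 'joint_torque': array([-2.63769063e-03, -5.28493953e+01, -1.27140820e+00, -1.53835863e+01,
       -5.26253390e-02,  1.92786349e-03,  4.03309070e-05]), 'tool_pos': array([ 0.27373499, -0.56131938,  0.25502499]), 'eef_rot': array([ 9.74360483e-01,  2.24991282e-01, -2.17706076e-04, -7.24410041e-04]), 'contact_force': array([ 0.19075075, -0.35180452,  0.14805629]), 'moment': array([-0.00535149,  0.01739978, -0.01250499]), 'finger_force': 0.0, 'opening': 0.9981729370963263} 0.017
```

View pics/scene0.png

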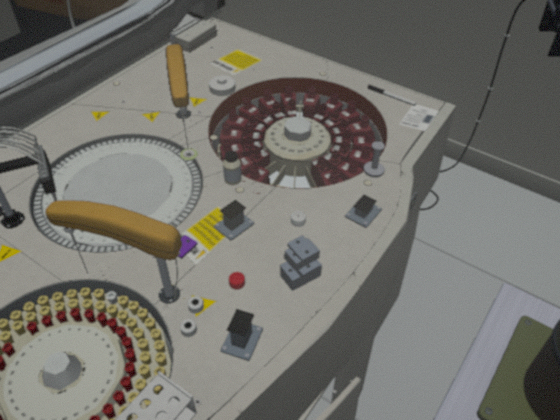

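View pics/top0.png

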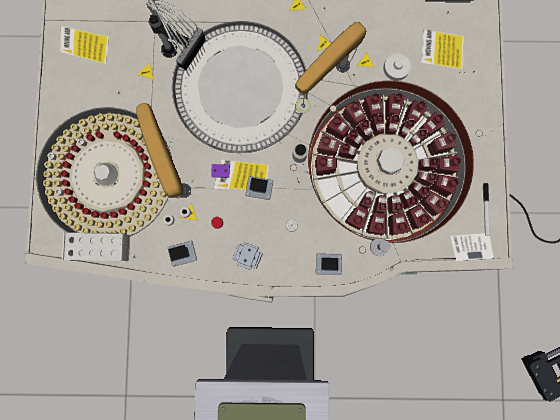

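Scene view: the stack is at (300,262), the stands at (235,215), (363,210) and (242,335), the post at (375,160), the red cap at (237,280) and the white cap at (298,219). In the top view they are the stack (248,256), stands (259,186), (328,263) and (180,252), and post (380,246). Things that could be mistaken for the stack or plates:
- purple plate, top (220,170): the decoy
- grey rack, top (97,247)
- small box in the far corner, scene (193,33)

The crosswise grey stack at (248,256) is the one meant. I'll check it in a close crop.

```bash
python3 - <<'E'
import cv2,numpy as np
a=cv2.imread("pics/scene0.png"); b=cv2.imread("pics/top0.png")
A=cv2.resize(a[190:360,205:385],None,fx=3.3,fy=3.3,interpolation=cv2.INTER_CUBIC)
cv2.imwrite("pics/c1.png",A)
B=cv2.resize(b[165:285,160:350],None,fx=4.2,fy=4.2,interpolation=cv2.INTER_CUBIC)
cv2.imwrite("pics/c2.png",B)
E
```

```text
(no output)
```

View pics/c1.png

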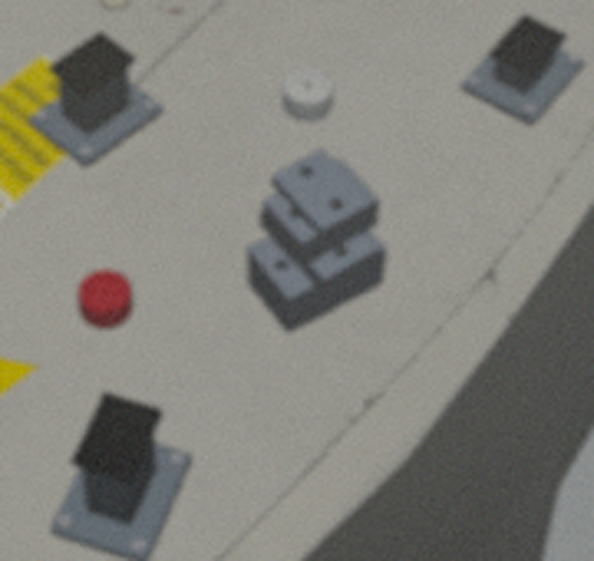

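View pics/c2.png

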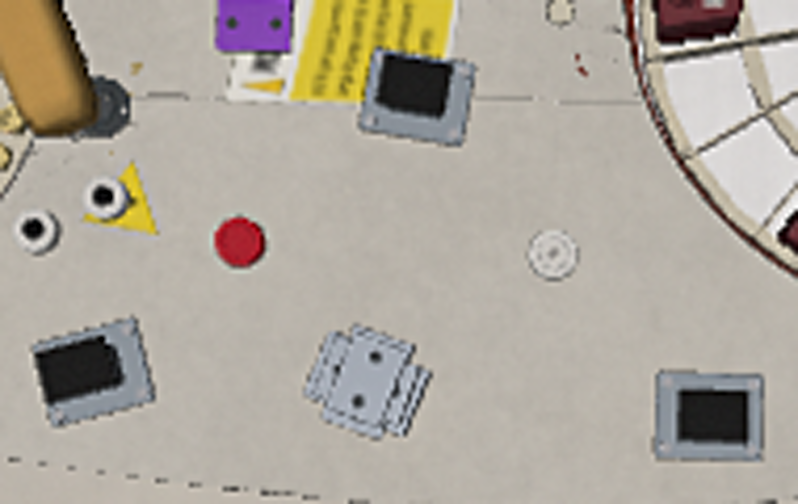

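The crops confirm the choice: a crosswise grey stack, its top plate with two hole marks at c2 (376,356) and (357,401). The tallest stand is on the left, the middle one at the back and the lowest on the right. Next I measure the pads and the top plate in both views.

```bash
cat > h.py <<'E'
import cv2,numpy as np
def cam(s): return dict(K=np.array([[s["fx"],0,s["cx"]],[0,s["fy"],s["cy"]],[0,0,1]]),T=np.array(s["cam_to_world"]),im=np.ascontiguousarray(s["pixels"][:,:,::-1]))
def ray(c,p):
    d=c["T"][:3,:3]@np.linalg.solve(c["K"],[p[0],p[1],1]); return c["T"][:3,3],d/np.linalg.norm(d)
def plane(c,p,z):
    o,d=ray(c,p); return o+d*(z-o[2])/d[2]
def tri(c1,p1,c2,p2):
    o,d=ray(c1,p1);q,e=ray(c2,p2)
    t=np.linalg.lstsq(np.stack([d,-e],1),q-o,rcond=None)[0]
    a,b=o+t[0]*d,q+t[1]*e; return (a+b)/2,np.linalg.norm(a-b)
def dark(c,p,w,thr):
    "largest blob darker than thr within w px of p: contour, centroid"
    x,y=map(int,p);g=c["im"].max(2);m=np.zeros_like(g);m[y-w:y+w+1,x-w:x+w+1]=(g[y-w:y+w+1,x-w:x+w+1]<thr)*255
    k=max(cv2.findContours(m,0,1)[0],key=cv2.contourArea);M=cv2.moments(m*(cv2.drawContours(m*0,[k],-1,1,-1)>0))
    return k,np.array([M["m10"],M["m01"]])/M["m00"]
def hole(c,p,w=3):
    "darkness centroid near p"
    x,y=np.round(p).astype(int);g=c["im"][y-w:y+w+1,x-w:x+w+1].astype(float).mean(2)
    v=np.clip(np.median(g)-10-g,0,None);yy,xx=np.mgrid[y-w:y+w+1,x-w:x+w+1]
    return np.array([(v*xx).sum(),(v*yy).sum()])/v.sum()
def pad(c,p,w,thr,z):
    "rectangle on plane z from contour: centre, size, long axis angle deg"
    k,_=dark(c,p,w,thr); P=np.array([plane(c,q[0],z)[:2] for q in k],np.float32)*1000
    (x,y),(a,b),t=cv2.minAreaRect(P)
    return np.round([x,y]),np.round([a,b]),round((t if a>b else t+90)%180,1)
E
python3 - <<'E'
from plant import r
from h import *
S,T=cam(r.snapshot("scene")),cam(r.snapshot("top"))
st={"A":((238,323),(180,252)),"B":((234,210),(258,186)),"C":((364,203),(328,263))}
for n,(ps,pt) in st.items():
    for thr in(45,):
        a,ca=dark(S,ps,20,thr);b,cb=dark(T,pt,13,thr+5)
        X,e=tri(S,ca,T,cb);print(n,thr,np.round(X*1000,1),"err",round(e*1000,1),cv2.contourArea(a),cv2.contourArea(b))
        print("  top",pad(T,pt,13,thr+5,X[2]),"scene",pad(S,ps,20,thr,X[2]))
hs=[hole(S,(205+x/3.3,190+y/3.3)) for x,y in((307,172),(336,203))]
ht=[hole(T,(160+x/4.2,165+y/4.2)) for x,y in((376,356),(357,401))]
print(hs,ht)
for i in(0,1):
    X,e=tri(S,hs[i],T,ht[i]);print("hole",np.round(X*1000,1),round(e*1000,1), np.round(plane(S,hs[i],.076)*1000),np.round(plane(T,ht[i],.076)*1000))
X,e=tri(S,(375,148),T,(380,243));print("post",X,e)
X,e=tri(S,(175,245),T,(178,190));print("lever",X,e)
E
```

```text
A 45 [458.5 206.2  36.6] err 10.9 7.0 186.5
  top (array([454., 203.]), array([28., 43.]), 105.9) scene (array([464., 209.]), array([6., 9.]), 179.4)Traceback (most recent call last):
  File "<stdin>", line 7, in <module>
  File "h.py", line 14, in dark
    k=max(cv2.findContours(m,0,1)[0],key=cv2.contourArea);M=cv2.moments(m*(cv2.drawContours(m*0,[k],-1,1,-1)>0))
ValueError: max() iterable argument is empty
```

```bash
python3 - <<'E'
import cv2
a=cv2.imread("pics/scene0.png")
for n,(x,y,h) in {"A":(239,308,42),"B":(234,198,35),"C":(363,193,30)}.items(): print(n,[int(v) for v in a[y:y+h:1,x-1:x+2].max(2).mean(1)])
E
```

```text
A [140, 113, 73, 51, 45, 47, 51, 50, 47, 48, 48, 48, 48, 50, 50, 47, 46, 47, 48, 45, 45, 46, 44, 44, 44, 45, 51, 54, 59, 59, 57, 59, 59, 58, 60, 57, 59, 56, 65, 86, 106, 113]
B [148, 135, 102, 72, 57, 56, 59, 58, 59, 58, 57, 60, 61, 60, 62, 56, 60, 61, 62, 63, 66, 68, 69, 67, 69, 67, 67, 65, 67, 68, 78, 92, 107, 113, 115]
C [145, 127, 94, 69, 59, 58, 53, 56, 60, 61, 58, 58, 59, 60, 59, 60, 57, 58, 61, 63, 64, 66, 65, 69, 80, 97, 110, 116, 116, 119]
```

```bash
python3 - <<'E'
from plant import r
from h import *
S,T=cam(r.snapshot("scene")),cam(r.snapshot("top"))
px=lambda x,y:(205+x/3.3-.35,190+y/3.3-.35)
st={"A":(px(118.5,434),(180,252),.056),"B":(px(92.5,66),(258,186),.048),"C":(px(528,45),(328,263),.03)}
for n,(ps,pt,z) in st.items():
    b,cb=dark(T,pt,13,80)
    X,e=tri(S,ps,T,cb);print(n,np.round(X*1000,1),"err",round(e*1000,1),"at known z: top",np.round(plane(T,cb,z)*1000,1),"scene",np.round(plane(S,ps,z)*1000,1))
    print("  rect",pad(T,pt,13,80,z))
hs=[hole(S,(205+x/3.3,190+y/3.3)) for x,y in((307,172),(336,203))]
ht=[hole(T,(160+x/4.2,165+y/4.2),2) for x,y in((376,356),(357,401))]
print(hs,ht)
for i in(0,1):
    X,e=tri(S,hs[i],T,ht[i]);print("hole",np.round(X*1000,1),round(e*1000,1), np.round(plane(S,hs[i],.076)*1000),np.round(plane(T,ht[i],.076)*1000))
X,e=tri(S,(375,148),T,(380,243));print("post",X,e)
X,e=tri(S,(175,245),T,(178,190));print("lever",X,e)
for z in(0,.03,.06):print(plane(T,(178,190),z))
# stack outline in top view: non-table colour
m=T["im"][238:276,228:270].astype(int);d=m[...,0]-m[...,2];mm=(d>0).astype(np.uint8)*255
k=max(cv2.findContours(mm,0,1)[0],key=cv2.contourArea);rc=cv2.minAreaRect(k);print("stack blob",rc[0][0]+228,rc[0][1]+238,rc[1:],cv2.contourArea(k))
E
```

```text
A [453.  199.1  55.4] err 0.4 at known z: top [453.2 199.1  56. ] scene [452.6 199.2  56. ]
  rect (array([454., 199.]), array([30., 44.]), 104.7)
B [616.2  15.4  46.6] err 0.7 at known z: top [616.3  15.6  48. ] scene [615.   16.3  48. ]
  rect (array([616.,  16.]), array([40., 31.]), 81.0)
C [ 430.8 -156.1   30.8] err 1.0 at known z: top [ 431.2 -156.    30. ] scene [ 430.6 -157.1   30. ]
  rect (array([ 431., -155.]), array([38., 28.]), 89.9)
[array([297.43243243, 241.51975052]), array([306.48571429, 251.33333333])] [array([248.9499484 , 249.53663571]), array([244.82894083, 260.09448036])]
hole [460.8  32.6  78.2] 0.4 [462.  31.  76.] [461.  33.  76.]
hole [436.7  41.6  78.3] 0.4 [437.  40.  76.] [437.  42.  76.]
post [ 0.47748969 -0.27056617  0.06830934] 0.004845531274088564
lever [0.58742274 0.1871728  0.13214061] 0.0028275233930713235
[0.60950167 0.2168731  0.        ]
[0.60475768 0.21032405 0.03      ]
[0.60001369 0.203775   0.06      ]
stack blob 247.12068939208984 255.4482765197754 ((26.554431915283203, 23.76900291442871), 21.801406860351562) 499.5
```

Both views agree. Stand A is 56 mm at (453,199), stand B 48 mm at (616,16) and stand C 30 mm at (431,-156). The top plate is at (449,37) with its top at about 77 mm and its axis at 159.5°.

```bash
cat > go.py <<'E'
import sys,numpy as np
from plant import r
from scipy.spatial.transform import Rotation as R
def go(x,y,z,th):
    "target TCP in mm, jaw axis angle deg: shift in present tool axes (cm); turn as rotvec (deg)"
    s=r.get_state();A=R.from_quat(s["eef_rot"]);best=None
    for f in(th+90,th-90):
        f=np.radians(f);B=R.from_matrix(np.array([[np.cos(f),np.sin(f),0],[np.sin(f),-np.cos(f),0],[0,0,-1]]).T.T)
        v=(A.inv()*B).as_rotvec(degrees=True)
        if best is None or np.linalg.norm(v)<np.linalg.norm(best):best=v
    print("shift",np.round(A.inv().apply(np.array([x,y,z])/10-s["tool_pos"]*100),2),"turn",np.round(best,1),"pos",np.round(s["tool_pos"]*1000,1),"F",np.round(s["contact_force"],1),"open",round(s["opening"]*88,1),"q7",round(s["q"][6],2),"t",round(s["clock"],1))
go(*map(float,sys.argv[1:]))
E
python3 go.py 449 37 150 159.5
```

```text
shift [ 41.98 -46.11  10.57] turn [ -0.   -0.  -43.5] pos [ 273.9 -561.6  255.4] F [-0.8  0.4 -0.3] open 87.9 q7 -0.22 t 0.3
```

Emit:
step_arm(
  steps=[
    [3.2,-3.55,0.4,0,0,0,-1],
    [3.2,-3.55,0.4,0,0,0,-1],
    [3.2,-3.55,0.4,0,0,0,-1],
    [3.2,-3.55,0.4,0,0,0,-1],
    [3.2,-3.55,0.4,0,0,0,-1],
    [3.2,-3.55,0.4,0,0,0,-1],
    [3.2,-3.55,0.4,0,0,0,-1],
    [3.2,-3.55,0.4,0,0,0,-1],
  ],
)

```text
clock: 1.3
tool_pos: [0.3802, -0.1929, 0.2238]
eef_rot: [0.974, 0.225, 0.0, 0.0]
contact_force: [0.0, -0.1, -0.2]
opening: 1.0
finger_force: 0.0
```

Emit:
step_arm(
  steps=[
    [3.2,-3.55,0.4,0,0,0,-1],
    [3.2,-3.55,0.4,0,0,0,-1],
    [3.2,-3.55,0.4,0,0,0,-1],
    [3.2,-3.55,0.4,0,0,0,-1],
    [3.2,-3.55,0.4,0,0,0,-1],
    [0,0,0,0,0,0,-1],
  ],
)

```text
clock: 2.05
tool_pos: [0.4469, 0.0399, 0.2036]
eef_rot: [0.973, 0.229, 0.001, -0.001]
contact_force: [-0.7, -0.5, -0.2]
opening: 1.0
finger_force: 0.0
```

Emit:
step_arm(
  steps=[
    [0,0,0,0,0,-9,-1],
    [0,0,0,0,0,-9,-1],
    [0,0,0,0,0,-9,-1],
    [0,0,0,0,0,-9,-1],
    [0,0,0,0,0,-7.5,-1],
    [0,0,0,0,0,0,-1],
    [0,0,0,0,0,0,-1],
  ],
)

```text
clock: 2.92
tool_pos: [0.4455, 0.0346, 0.2038]
eef_rot: [0.823, 0.569, -0.0, 0.0]
contact_force: [-0.0, 0.1, 1.0]
opening: 1.003
finger_force: 0.0
```

```bash
python3 go.py 449 37 77 159.5
```

```text
shift [ 0.35  0.24 12.68] turn [ 0.   0.  -0.2] pos [445.5  34.6 203.8] F [-0.   0.1  1. ] open 88.3 q7 -0.88 t 2.9
```

Emit:
step_arm(
  steps=[
    [0.35,0.25,2.7,0,0,0,-1],
    [0,0,4,0,0,0,-1],
    [0,0,3,0,0,0,-1],
    [0,0,2,0,0,0,-1],
    [0,0,1,0,0,0,-1],
    [0,0,0,0,0,0,-1],
    [0,0,0,0,0,0,-1],
  ],
)

```text
clock: 3.8
tool_pos: [0.4496, 0.0378, 0.0774]
eef_rot: [0.822, 0.57, 0.001, 0.0]
contact_force: [0.1, -0.4, 0.7]
opening: 1.001
finger_force: 0.0
```

Emit:
step_arm(
  steps=[
    [0,0,0,0,0,0,0.3],
    [0,0,0,0,0,0,0.3],
    [0,0,0,0,0,0,0.3],
    [0,0,0,0,0,0,0.3],
    [0,0,0,0,0,0,0.3],
    [0,0,0,0,0,0,0.3],
  ],
  force=15,
)

```text
clock: 4.55
tool_pos: [0.4492, 0.0378, 0.0767]
eef_rot: [0.822, 0.57, 0.0, 0.0]
contact_force: [-0.6, -0.1, 0.8]
opening: 0.498
finger_force: 15.0
```

```bash
python3 go.py 431 -156.5 47 89.5
```

```text
shift [-18.83   5.1    2.97] turn [ 0. -0. 70.] pos [449.2  37.8  76.7] F [-0.6 -0.1  0.8] open 43.8 q7 -0.98 t 4.5
```

Emit:
step_arm(
  steps=[
    [0,0,-1,0,0,0,0.3],
    [0,0,-3,0,0,0,0.3],
    [0,0,-4,0,0,0,0.3],
    [-3.1,0.85,0,0,0,0,0.3],
    [-3.1,0.85,0,0,0,0,0.3],
    [-3.1,0.85,0,0,0,0,0.3],
    [-3.1,0.85,0,0,0,0,0.3],
    [-3.1,0.85,0,0,0,0,0.3],
  ],
)

```text
clock: 5.55
tool_pos: [0.4344, -0.1234, 0.1573]
eef_rot: [0.822, 0.57, -0.0, 0.0]
contact_force: [0.9, -0.3, 0.0]
opening: 0.497
finger_force: 15.0
```

Emit:
step_arm(
  steps=[
    [-3.1,0.85,0,0,0,0,0.3],
    [0,0,0,0,0,10,0.3],
    [0,0,0,0,0,10,0.3],
    [0,0,0,0,0,10,0.3],
    [0,0,0,0,0,10,0.3],
    [0,0,0,0,0,10,0.3],
    [0,0,0,0,0,10,0.3],
    [0,0,0,0,0,10,0.3],
  ],
)

```text
clock: 6.55
tool_pos: [0.4316, -0.1541, 0.1573]
eef_rot: [1.0, -0.007, 0.0, -0.0]
contact_force: [0.2, -0.6, -1.5]
opening: 0.498
finger_force: 15.0
```

Emit:
step_arm(
  steps=[
    [0,0,0,0,0,0,0.3],
    [0,0,0,0,0,0,0.3],
  ],
)

```text
clock: 6.8
tool_pos: [0.4317, -0.1542, 0.157]
eef_rot: [1.0, -0.003, 0.0, -0.0]
contact_force: [0.5, 0.2, -0.3]
opening: 0.495
finger_force: 15.0
```

```bash
python3 go.py 431 -156.5 39 89.5; python3 - <<'E'
from plant import r
import cv2
a=r.snapshot("scene")["pixels"][:,:,::-1][130:290,250:420];b=r.snapshot("top")["pixels"][:,:,::-1][215:295,200:370]
cv2.imwrite("pics/d1.png",cv2.vconcat([cv2.resize(a,(425,400),interpolation=2),cv2.resize(b,(425,200),interpolation=2)]))
E
```

```text
shift [-0.07  0.24 11.8 ] turn [-0.  -0.   0.2] pos [ 431.7 -154.2  157. ] F [ 0.5  0.2 -0.3] open 43.6 q7 -1.33 t 6.8
```

View pics/d1.png

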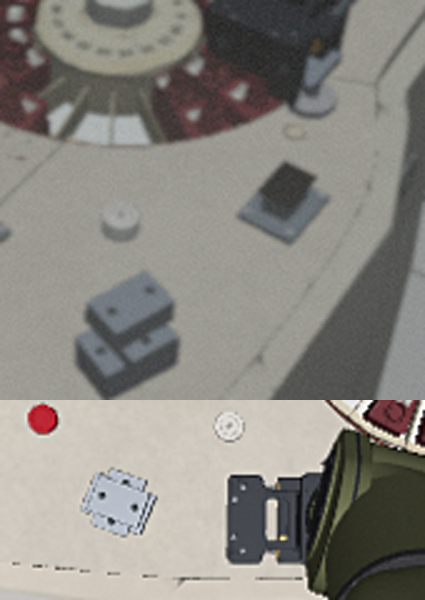

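The plate is held (opening 43.6 mm) and out of sight under the gripper. The rest of the stack stands undisturbed, with the plate_22 holes at crop (113,311) and (151,291). Lowering onto stand C now.

Emit:
step_arm(
  steps=[
    [-0.1,0.25,3,0,0,0,0.3],
    [0,0,4,0,0,0,0.3],
    [0,0,3,0,0,0,0.3],
    [0,0,1.2,0,0,0,0.3],
    [0,0,0,0,0,0,0.3],
    [0,0,0,0,0,0,0.3],
  ],
)

```text
clock: 7.65
tool_pos: [0.4313, -0.1569, 0.0456]
eef_rot: [1.0, -0.004, 0.001, 0.0]
contact_force: [0.7, 1.0, -0.6]
opening: 0.498
finger_force: 15.0
```

Emit:
step_arm(
  steps=[
    [0,0,0.2,0,0,0,0.3],
    [0,0,0.2,0,0,0,0.3],
    [0,0,0.1,0,0,0,0.3],
    [0,0,0,0,0,0,0.3],
  ],
)

```text
clock: 8.15
tool_pos: [0.4319, -0.1572, 0.0406]
eef_rot: [1.0, -0.004, -0.001, -0.0]
contact_force: [0.9, 0.3, -0.3]
opening: 0.499
finger_force: 15.0
```

```bash
python3 go.py 431 -156.5 39 89.5
```

```text
shift [-0.09 -0.07  0.16] turn [-0.   0.1  0. ] pos [ 431.9 -157.2   40.6] F [ 0.9  0.3 -0.3] open 43.9 q7 -1.36 t 8.2
```

Emit:
step_arm(
  steps=[
    [-0.05,-0.05,0.1,0,0,0,0.3],
    [0,0,0.1,0,0,0,0.3],
    [0,0,0,0,0,0,0.3],
    [0,0,0,0,0,0,0.3],
  ],
)

```text
clock: 8.65
tool_pos: [0.432, -0.1569, 0.0392]
eef_rot: [1.0, -0.004, -0.002, -0.001]
contact_force: [-1.2, 0.1, -0.3]
opening: 0.496
finger_force: 15.0
```

```bash
python3 go.py 431 -156.5 39 89.5
```

```text
shift [-0.1  -0.04  0.02] turn [-0.1  0.2  0. ] pos [ 432.  -156.9   39.2] F [-1.2  0.1 -0.3] open 43.7 q7 -1.37 t 8.7
```

Emit:
step_arm(
  steps=[
    [-0.05,0,0.1,0,0,0,0.3],
    [0,0,0,0,0,0,0.3],
    [0,0,0,0,0,0,0.3],
  ],
)

```text
clock: 9.02
tool_pos: [0.432, -0.157, 0.0387]
eef_rot: [1.0, -0.004, -0.002, -0.001]
contact_force: [-0.6, 0.1, 5.3]
opening: 0.496
finger_force: 15.0
```

Contact of 5.3 N came at exactly the predicted height. Releasing.

Emit:
step_arm(
  steps=[
    [0,0,0,0,0,0,-0.5],
    [0,0,0,0,0,0,-0.5],
    [0,0,0,0,0,0,-0.5],
    [0,0,-2,0,0,0,-0.5],
    [0,0,-4,0,0,0,-1],
    [0,0,-5,0,0,0,-1],
    [0,0,0,0,0,0,-1],
  ],
)

```text
clock: 9.9
tool_pos: [0.4341, -0.1579, 0.1512]
eef_rot: [1.0, -0.005, 0.001, 0.0]
contact_force: [0.4, 0.6, -1.2]
opening: 0.997
finger_force: 0.0
```

```bash
python3 go.py 449 37 150 69.5;python3 - <<'E'
from plant import r
import cv2
from h import *
s,t=cam(r.snapshot("scene")),cam(r.snapshot("top"))
hs=[hole(s,(250+x/2.5,130+y/2.5)) for x,y in((113,311),(151,291))]
ht=[hole(t,(200+x/2.5,215+y/2.5),2) for x,y in((102,96),(134,107))]
for i in(0,1):
    X,e=tri(s,hs[i],t,ht[i]);print(hs[i],ht[i],np.round(X*1000,1),round(e*1000,1))
a=s["im"][130:290,250:420];cv2.imwrite("pics/d2.png",cv2.resize(a,(595,560),interpolation=2))
E
```

```text
shift [  1.31 -19.5    0.12] turn [-0.  -0.1 20. ] pos [ 434.1 -157.9  151.2] F [ 0.4  0.6 -1.2] open 87.7 q7 -1.38 t 9.9
[294.13627639 253.98080614] [240.34926471 252.70772059] [453.6  52.8  70.5] 0.4
[309.59016393 245.71194379] [253.38535164 257.56803995] [442.7  22.6  70. ] 0.7
```

View pics/d2.png

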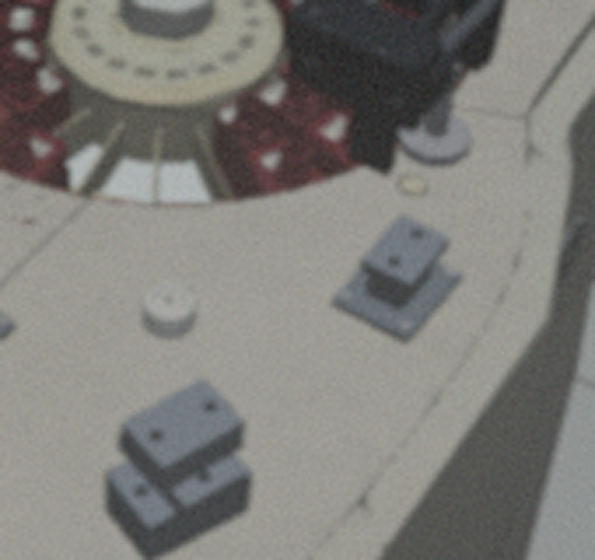

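Plate_8 lies flat on stand C, at crop (405,250). Plate_22 is on top of the stack: centre (448,38), top near 69 mm, axis at 70°.

Emit:
step_arm(
  steps=[
    [0.25,-3.9,0,0,0,5,-1],
    [0.25,-3.9,0,0,0,0,-1],
    [0.25,-3.9,0,0,0,0,-1],
    [0.25,-3.9,0,0,0,0,-1],
    [0.25,-3.9,0,0,0,0,-1],
    [0,0,0,0,0,7,-1],
    [0,0,0,0,0,7,-1],
    [0,0,0,0,0,0,-1],
  ],
)

```text
clock: 11.0
tool_pos: [0.4593, 0.036, 0.1473]
eef_rot: [0.986, -0.169, -0.003, 0.0]
contact_force: [0.5, -0.0, -0.1]
opening: 1.004
finger_force: 0.0
```

Emit:
step_arm(
  steps=[
    [0,0,0,0,0,0,-1],
  ],
)

```text
clock: 11.12
tool_pos: [0.4596, 0.0359, 0.1479]
eef_rot: [0.986, -0.168, -0.003, 0.0]
contact_force: [0.9, 0.6, 0.8]
opening: 0.998
finger_force: 0.0
```

```bash
python3 go.py 448 37.7 55 70
```

```text
shift [-1.1   0.21  9.29] turn [0.1 0.3 0.6] pos [459.6  35.9 147.9] F [0.9 0.6 0.8] open 87.8 q7 -1.85 t 11.1
```

Emit:
step_arm(
  steps=[
    [-1.1,0.2,0,0,0.3,0.6,-1],
    [0,0,3,0,0,0,-1],
    [0,0,3,0,0,0,-1],
    [0,0,2.3,0,0,0,-1],
    [0,0,1,0,0,0,-1],
    [0,0,0,0,0,0,-1],
    [0,0,0,0,0,0,-1],
  ],
)

```text
clock: 12.0
tool_pos: [0.4494, 0.0379, 0.0564]
eef_rot: [0.985, -0.174, 0.001, -0.0]
contact_force: [0.1, 0.7, -0.1]
opening: 0.997
finger_force: 0.0
```

Emit:
step_arm(
  steps=[
    [0,0,0,0,0,0,0.2],
    [0,0,0,0,0,0,0.2],
    [0,0,0,0,0,0,0.2],
    [0,0,0,0,0,0,0.2],
    [0,0,0,0,0,0,0.2],
    [0,0,0,0,0,0,0.2],
  ],
  force=20,
)

```text
clock: 12.75
tool_pos: [0.4492, 0.0378, 0.0558]
eef_rot: [0.985, -0.175, 0.001, 0.0]
contact_force: [-0.6, -0.6, 2.1]
opening: 0.56
finger_force: 20.0
```

```bash
python3 go.py 616 15.8 57 81.3
```

```text
shift [16.42 -3.67 -0.1 ] turn [  0.   -0.1 -11.4] pos [449.2  37.8  55.8] F [-0.6 -0.6  2.1] open 49.3 q7 -1.84 t 12.8
```

Emit:
step_arm(
  steps=[
    [0,0,-1,0,0,0,0.2],
    [0,0,-3,0,0,0,0.2],
    [0,0,-4,0,0,0,0.2],
    [4.1,-0.9,0,0,0,0,0.2],
    [4.1,-0.9,0,0,0,0,0.2],
    [4.1,-0.9,0,0,0,0,0.2],
    [4.1,-0.9,0,0,0,0,0.2],
    [0,0,0,0,0,-6,0.2],
  ],
)

```text
clock: 13.75
tool_pos: [0.6186, 0.0146, 0.1365]
eef_rot: [0.993, -0.122, 0.003, 0.0]
contact_force: [-0.3, 0.2, -1.1]
opening: 0.565
finger_force: 20.0
```

Emit:
step_arm(
  steps=[
    [0,0,0,0,0,-5.4,0.2],
    [0,0,0,0,0,0,0.2],
    [0,0,0,0,0,0,0.2],
  ],
)

```text
clock: 14.12
tool_pos: [0.6152, 0.0153, 0.1362]
eef_rot: [0.997, -0.077, 0.0, 0.0]
contact_force: [-0.3, 0.5, -0.4]
opening: 0.564
finger_force: 20.0
```

```bash
python3 go.py 616 15.8 58 81.3
```

```text
shift [ 0.06 -0.06  7.82] turn [ 0.  -0.  -0.1] pos [615.2  15.3 136.2] F [-0.3  0.5 -0.4] open 49.6 q7 -1.7 t 14.1
```

Emit:
step_arm(
  steps=[
    [0.05,-0.05,3,0,0,0,0.2],
    [0,0,3,0,0,0,0.2],
    [0,0,1.3,0,0,0,0.2],
    [0,0,0.2,0,0,0,0.2],
    [0,0,0.1,0,0,0,0.2],
    [0,0,0.1,0,0,0,0.2],
    [0,0,0,0,0,0,0.2],
    [0,0,0,0,0,0,0.2],
  ],
)

```text
clock: 15.12
tool_pos: [0.6163, 0.0157, 0.0593]
eef_rot: [0.997, -0.076, 0.001, 0.0]
contact_force: [-0.2, 1.2, 0.5]
opening: 0.568
finger_force: 20.0
```

```bash
python3 go.py 616 15.8 57.8 81.3
```

```text
shift [-0.03 -0.    0.15] turn [ 0.  -0.1 -0. ] pos [616.3  15.7  59.3] F [-0.2  1.2  0.5] open 50.0 q7 -1.69 t 15.1
```

Emit:
step_arm(
  steps=[
    [0,0,0.1,0,0,0,0.2],
    [0,0,0.1,0,0,0,0.2],
    [0,0,0,0,0,0,0.2],
    [0,0,0,0,0,0,0.2],
  ],
)

```text
clock: 15.62
tool_pos: [0.6163, 0.0157, 0.0579]
eef_rot: [0.997, -0.076, 0.001, 0.0]
contact_force: [-3.0, -0.7, 7.5]
opening: 0.564
finger_force: 20.0
```

Contact again at the predicted height. Release, lift and look at the stack.

Emit:
step_arm(
  steps=[
    [0,0,0,0,0,0,-0.5],
    [0,0,0,0,0,0,-0.5],
    [0,0,0,0,0,0,-0.5],
    [0,0,-2,0,0,0,-0.5],
    [0,0,-4,0,0,0,-1],
    [0,0,-3,0,0,0,-1],
    [0,0,0,0,0,0,-1],
  ],
)

```text
clock: 16.5
tool_pos: [0.6181, 0.0156, 0.1506]
eef_rot: [0.997, -0.076, 0.004, -0.0]
contact_force: [0.2, -0.3, 0.0]
opening: 1.003
finger_force: 0.0
```

```bash
python3 go.py 449 37 150 159.5;python3 - <<'E'
from plant import r
import cv2
s,t=r.snapshot("scene"),r.snapshot("top")
a=s["pixels"][190:300,205:355,::-1];b=t["pixels"][165:285,170:350,::-1]
cv2.imwrite("pics/s3.png",s["pixels"][:,:,::-1]);cv2.imwrite("pics/t3.png",t["pixels"][:,:,::-1])
cv2.imwrite("pics/d3.png",cv2.hconcat([cv2.resize(a,(400,293),interpolation=2),cv2.resize(b,(400,293),interpolation=2)]))
E
```

```text
shift [-17.04   0.45  -0.07] turn [  0.2  -0.4 -78.2] pos [618.1  15.6 150.6] F [ 0.2 -0.3  0. ] open 88.3 q7 -1.7 t 16.5
```

View pics/d3.png

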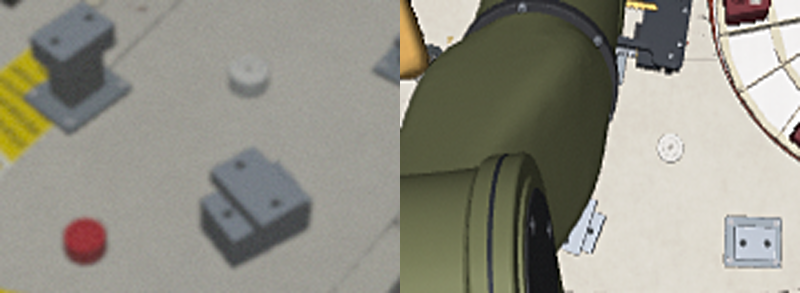

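Plate_22 lies on stand B, at left crop (72,40). In the scene view the plate_14 holes are at crop (243,164) and (277,203). The arm hides the stack from the top camera.

```bash
python3 - <<'E'
from h import *
from plant import r
s=cam(r.snapshot("scene"))
P=[plane(s,hole(s,(205+x/2.667,190+y/2.667)),.046)*1000 for x,y in((243,164),(277,203))]
print(P,np.mean(P,0),np.degrees(np.arctan2(*(P[1]-P[0])[1::-1])))
E
```

```text
[array([466.54749936,  31.15221597,  46.        ]), array([430.0943711 ,  43.86217858,  46.        ])] [448.32093523  37.50719728  46.        ] 160.77807879588653
```

Emit:
step_arm(
  steps=[
    [-4.2,0.1,0,0,0,0,-1],
    [-4.2,0.1,0,0,0,0,-1],
    [-4.2,0.1,0,0,0,0,-1],
    [-4.2,0.1,0,0,0,0,-1],
    [0,0,0,0,0,-10,-1],
    [0,0,0,0,0,-10,-1],
    [0,0,0,0,0,-10,-1],
    [0,0,0,0,0,-10,-1],
  ],
)

```text
clock: 17.65
tool_pos: [0.4487, 0.0371, 0.146]
eef_rot: [0.962, 0.273, -0.001, 0.0]
contact_force: [0.0, -0.4, 0.2]
opening: 1.0
finger_force: 0.0
```

Emit:
step_arm(
  steps=[
    [0,0,0,0,0,-10,-1],
    [0,0,0,0,0,-10,-1],
    [0,0,0,0,0,-10,-1],
    [0,0,0,0,0,-8.3,-1],
    [0,0,0,0,0,0,-1],
    [0,0,0,0,0,0,-1],
  ],
)

```text
clock: 18.4
tool_pos: [0.4491, 0.0371, 0.1464]
eef_rot: [0.822, 0.57, -0.0, 0.0]
contact_force: [0.5, -0.5, 0.6]
opening: 0.999
finger_force: 0.0
```

```bash
python3 go.py 449 37 39 159.5
```

```text
shift [-1.000e-02 -0.000e+00  1.074e+01] turn [ 0.  0. -0.] pos [449.1  37.1 146.4] F [ 0.5 -0.5  0.6] open 87.9 q7 -0.97 t 18.4
```

Emit:
step_arm(
  steps=[
    [0,0,3,0,0,-0.5,-1],
    [0,0,4,0,0,0,-1],
    [0,0,2.7,0,0,0,-1],
    [0,0,1,0,0,0,-1],
    [0,0,0,0,0,0,-1],
    [0,0,0,0,0,0,-1],
  ],
)

```text
clock: 19.15
tool_pos: [0.4515, 0.0373, 0.0419]
eef_rot: [0.819, 0.574, -0.001, -0.0]
contact_force: [0.5, -0.0, 0.4]
opening: 1.0
finger_force: 0.0
```

Emit:
step_arm(
  steps=[
    [0,0,0,0,0,0,0.1],
    [0,0,0,0,0,0,0.1],
    [0,0,0,0,0,0,0.1],
    [0,0,0,0,0,0,0.1],
    [0,0,0,0,0,0,0.1],
    [0,0,0,0,0,0,0.1],
  ],
  force=20,
)

```text
clock: 19.9
tool_pos: [0.4514, 0.0373, 0.0417]
eef_rot: [0.819, 0.574, -0.001, -0.0]
contact_force: [-0.3, -0.4, 3.3]
opening: 0.63
finger_force: 20.0
```

```bash
python3 go.py 453 199.1 64 104.7
```

```text
shift [15.26 -5.36 -2.24] turn [-0.1  0.1 55.4] pos [451.4  37.3  41.7] F [-0.3 -0.4  3.3] open 55.5 q7 -1.33 t 19.9
```

Emit:
step_arm(
  steps=[
    [0,0,-1,0,0,0,0.1],
    [0,0,-3,0,0,0,0.1],
    [0,0,-5,0,0,0,0.1],
    [3.8,-1.35,0,0,0,0,0.1],
    [3.8,-1.35,0,0,0,0,0.1],
    [3.8,-1.35,0,0,0,0,0.1],
    [3.8,-1.35,0,0,0,0,0.1],
    [0,0,0,0,0,9,0.1],
  ],
)

```text
clock: 20.9
tool_pos: [0.4524, 0.2031, 0.1322]
eef_rot: [0.861, 0.509, 0.0, -0.002]
contact_force: [0.3, -1.5, -0.0]
opening: 0.628
finger_force: 20.0
```

Emit:
step_arm(
  steps=[
    [0,0,0,0,0,9,0.1],
    [0,0,0,0,0,9,0.1],
    [0,0,0,0,0,9,0.1],
    [0,0,0,0,0,9,0.1],
    [0,0,0,0,0,10.4,0.1],
    [0,0,0,0,0,0,0.1],
    [0,0,0,0,0,0,0.1],
  ],
)

```text
clock: 21.78
tool_pos: [0.4525, 0.1986, 0.1317]
eef_rot: [0.992, 0.129, -0.001, 0.0]
contact_force: [0.6, -0.8, -1.2]
opening: 0.636
finger_force: 20.0
```

```bash
python3 go.py 453 199.1 66 104.7
```

```text
shift [ 0.08 -0.03  6.57] turn [-0.   0.2  0.2] pos [452.5 198.6 131.7] F [ 0.6 -0.8 -1.2] open 56.0 q7 -2.06 t 21.8
```

Emit:
step_arm(
  steps=[
    [0.1,0,3,0,0,0,0.1],
    [0,0,2.5,0,0,0,0.1],
    [0,0,0.5,0,0,0,0.1],
    [0,0,0.2,0,0,0,0.1],
    [0,0,0.1,0,0,0,0.1],
    [0,0,0,0,0,0,0.1],
    [0,0,0,0,0,0,0.1],
  ],
)

```text
clock: 22.65
tool_pos: [0.4536, 0.1989, 0.0689]
eef_rot: [0.992, 0.128, -0.001, 0.0]
contact_force: [-0.2, 1.6, -0.5]
opening: 0.632
finger_force: 20.0
```

```bash
python3 go.py 453 199.1 65.7 104.7
```

```text
shift [-0.06 -0.03  0.32] turn [-0.   0.1  0. ] pos [453.6 198.9  68.9] F [-0.2  1.6 -0.5] open 55.6 q7 -2.08 t 22.6
```

Emit:
step_arm(
  steps=[
    [0,0,0.1,0,0,0,0.1],
    [0,0,0.1,0,0,0,0.1],
    [0,0,0.1,0,0,0,0.1],
    [0,0,0,0,0,0,0.1],
    [0,0,0,0,0,0,0.1],
  ],
)

```text
clock: 23.28
tool_pos: [0.4534, 0.1989, 0.0658]
eef_rot: [0.992, 0.128, -0.001, 0.0]
contact_force: [-0.8, -1.0, 6.1]
opening: 0.632
finger_force: 20.0
```

Emit:
step_arm(
  steps=[
    [0,0,0,0,0,0,-0.5],
    [0,0,0,0,0,0,-0.5],
    [0,0,0,0,0,0,-0.5],
    [0,0,-2,0,0,0,-0.5],
    [0,0,-4,0,0,0,-1],
    [0,0,-3,0,0,0,-1],
    [0,0,0,0,0,0,-1],
  ],
)

```text
clock: 24.15
tool_pos: [0.4548, 0.1994, 0.1572]
eef_rot: [0.992, 0.128, 0.001, -0.001]
contact_force: [0.0, 0.4, -0.5]
opening: 1.0
finger_force: 0.0
```

```bash
python3 go.py 449 37 150 69.5;python3 - <<'E'
from plant import r
import cv2
s,t=r.snapshot("scene"),r.snapshot("top")
a=s["pixels"][190:360,205:375,::-1];b=t["pixels"][165:285,165:345,::-1]
cv2.imwrite("pics/d4.png",cv2.hconcat([cv2.resize(a,(400,400),interpolation=2),cv2.copyMakeBorder(cv2.resize(b,(400,267),interpolation=2),0,133,0,0,0)]))
E
```

```text
shift [-4.67 15.57  0.69] turn [-0.1 -0.1 35.2] pos [454.8 199.4 157.2] F [ 0.   0.4 -0.5] open 88.0 q7 -2.05 t 24.1
```

View pics/d4.png

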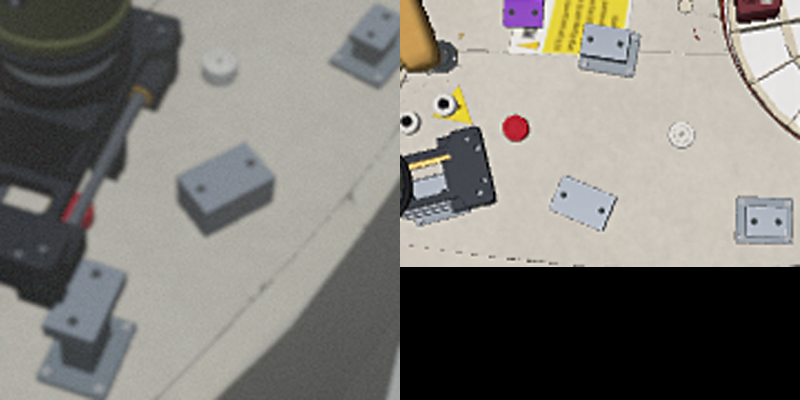

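Plate_14 is on stand A at left crop (90,295), and plate_32 remains on the worktop. Its holes are at scene crop (200,188) and (249,149), and top crop (166,187) and (201,211). I measure it while moving over.

```bash
python3 - <<'E'
from h import *
from plant import r
s,t=cam(r.snapshot("scene")),cam(r.snapshot("top"))
k=170/400;l=180/400
hs=[hole(s,(205+x*k,190+y*k)) for x,y in((200,188),(249,149))]
ht=[hole(t,(165+x*l,165+y*l),2) for x,y in((166,187),(201,211))]
P=[tri(s,a,t,b) for a,b in zip(hs,ht)];print(P);P=[p[0]*1000 for p in P]
print(np.mean(P,0),np.degrees(np.arctan2(*(P[1]-P[0])[1::-1]))%180)
E
```

```text
[(array([0.45762085, 0.06030815, 0.03243014]), np.float64(0.0027666644937586926)), (array([0.44058169, 0.0202852 , 0.04419783]), np.float64(0.0022619663607047697))]
[449.10127064  40.29667452  38.3139841 ] 66.93887108633513
```

Emit:
step_arm(
  steps=[
    [-1.15,3.9,0,0,0,0,-1],
    [-1.15,3.9,0,0,0,0,-1],
    [-1.15,3.9,0,0,0,0,-1],
    [-1.15,3.9,0,0,0,0,-1],
    [0,0,0,0,0,9,-1],
    [0,0,0,0,0,9,-1],
    [0,0,0,0,0,9,-1],
    [0,0,0,0,0,8,-1],
  ],
)

```text
clock: 25.35
tool_pos: [0.4481, 0.0363, 0.1545]
eef_rot: [0.984, -0.178, -0.002, 0.001]
contact_force: [0.4, 0.3, -0.8]
opening: 1.003
finger_force: 0.0
```

Emit:
step_arm(
  steps=[
    [0,0,0,0,0,0,-1],
    [0,0,0,0,0,0,-1],
  ],
)

```text
clock: 25.6
tool_pos: [0.4484, 0.0364, 0.1551]
eef_rot: [0.985, -0.175, -0.002, 0.001]
contact_force: [0.1, -0.6, -1.3]
opening: 1.001
finger_force: 0.0
```

```bash
python3 go.py 449 37 24 69.8
```

```text
shift [ 0.08 -0.1  13.11] turn [0.1 0.2 0.1] pos [448.4  36.4 155.1] F [ 0.1 -0.6 -1.3] open 88.1 q7 -2.18 t 25.6
```

The hole centroids were noisy (2–3 mm skew), so I recheck against the known 32 mm plane and the outline in the saved top crop.

```bash
python3 - <<'E'
from h import *
from plant import r
s,t=cam(r.snapshot("scene")),cam(r.snapshot("top"))
d=cv2.imread("pics/d4.png");k=170/400;l=180/400
P=[plane(s,(205+(x+.5)*k-.5,190+(y+.5)*k-.5),.032)*1000 for x,y in((200,188),(249,149))]
print("scene",np.mean(P,0),np.degrees(np.arctan2(*(P[1]-P[0])[1::-1]))%180)
b=d[150:250,540:625].astype(int);m=((b[...,0]-b[...,2])>4).astype(np.uint8)*255
m=cv2.morphologyEx(m,cv2.MORPH_OPEN,np.ones((5,5)))
c=max(cv2.findContours(m,0,1)[0],key=cv2.contourArea)
Q=np.array([plane(t,(165+(x+140.5)*l-.5,165+(y+150.5)*l-.5),.03)[:2]*1000 for x,y in c[:,0]],np.float32)
print("top outline",cv2.minAreaRect(Q))
E
```

```text
scene [452.45025414  33.53368096  32.        ] 79.77483135879663
top outline ((447.494384765625, 40.42390060424805), (62.541236877441406, 39.48841857910156), 67.98851776123047)
```

The outline is clean: 62.5 x 39.5 mm, centre (447.5,40), axis 68°. I grip there.

Emit:
step_arm(
  steps=[
    [-0.15,-0.3,4,0.1,0.2,1.5,-1],
    [0,0,4,0,0,0,-1],
    [0,0,3,0,0,0,-1],
    [0,0,1.2,0,0,0,-1],
    [0,0,0.6,0,0,0,-1],
    [0,0,0,0,0,0,-1],
    [0,0,0,0,0,0,-1],
  ],
)

```text
clock: 26.58
tool_pos: [0.4551, 0.0402, 0.0332]
eef_rot: [0.982, -0.189, -0.005, 0.002]
contact_force: [-0.0, 0.6, 0.4]
opening: 1.007
finger_force: 0.0
```

Emit:
step_arm(
  steps=[
    [0,0,0,0,0,0,0],
    [0,0,0,0,0,0,0],
    [0,0,0,0,0,0,0],
    [0,0,0,0,0,0,0],
    [0,0,0,0,0,0,0],
  ],
  force=25,
)

```text
clock: 27.2
tool_pos: [0.455, 0.04, 0.0332]
eef_rot: [0.982, -0.189, -0.006, 0.002]
contact_force: [-1.2, -0.9, 2.9]
opening: 0.7
finger_force: 25.0
```

```bash
python3 go.py 431.2 -156.5 62 89.5
```

```text
shift [ 5.06 19.14 -2.82] turn [  0.2   0.6 -21.3] pos [455.   40.   33.2] F [-1.2 -0.9  2.9] open 61.6 q7 -2.6 t 27.2
```

The last joint stopped this move near its range limit (q7 = -2.6), 7 mm off target. I release, lift and take the half-turn alternative.

Emit:
step_arm(
  steps=[
    [0,0,0,0,0,0,-1],
    [0,0,0,0,0,0,-1],
    [0,0,0,0,0,0,-1],
    [0,0,-3,0,0,-3,-1],
    [0,0,-4,0,0,-10,-1],
    [0,0,-4,0,0,-10,-1],
    [0,0,0,0,0,-10,-1],
    [0,0,0,0,0,-10,-1],
  ],
)

```text
clock: 28.2
tool_pos: [0.4567, 0.0402, 0.1437]
eef_rot: [0.982, 0.187, -0.005, -0.0]
contact_force: [-0.3, -0.7, -0.3]
opening: 1.002
finger_force: 0.0
```

Emit:
step_arm(
  steps=[
    [0,0,0,0,0,-10,-1],
    [0,0,0,0,0,-10,-1],
    [0,0,0,0,0,-10,-1],
    [0,0,0,0,0,-10,-1],
    [0,0,0,0,0,-10,-1],
    [0,0,0,0,0,-10,-1],
    [0,0,0,0,0,-10,-1],
    [0,0,0,0,0,-10,-1],
  ],
)

```text
clock: 29.2
tool_pos: [0.4563, 0.0401, 0.1429]
eef_rot: [0.633, 0.775, -0.004, -0.004]
contact_force: [0.1, 0.3, -0.7]
opening: 1.001
finger_force: 0.0
```

Emit:
step_arm(
  steps=[
    [0,0,0,0,0,-10,-1],
    [0,0,0,0,0,-10,-1],
    [0,0,0,0,0,-10,-1],
    [0,0,0,0,0,-10,-1],
    [0,0,0,0,0,-10,-1],
    [0,0,0,0,0,0,-1],
    [0,0,0,0,0,0,-1],
  ],
)

```text
clock: 30.08
tool_pos: [0.4563, 0.0402, 0.143]
eef_rot: [0.25, 0.968, -0.002, -0.005]
contact_force: [0.4, 0.7, 0.2]
opening: 0.998
finger_force: 0.0
```

```bash
python3 go.py 448 39.5 22 68.3; python3 -c "
from plant import r
import numpy as np
print(np.round(r.get_state()['q'],2))"
```

```text
shift [ 0.58 -0.38 12.1 ] turn [-0.4 -0.6 -7.3] pos [456.3  40.2 143. ] F [0.4 0.7 0.2] open 87.8 q7 -0.25 t 30.1
[ 0.39  0.87 -0.99  2.13  1.09  0.81 -0.25]
```

Emit:
step_arm(
  steps=[
    [0.5,-0.2,0,-0.4,-0.6,-7.3,-1],
    [0,0,0,0,0,0,-1],
    [0,0,0,0,0,0,-1],
  ],
)

```text
clock: 30.45
tool_pos: [0.4513, 0.041, 0.1432]
eef_rot: [0.188, 0.982, 0.0, 0.001]
contact_force: [1.0, 0.3, -0.5]
opening: 1.003
finger_force: 0.0
```

```bash
python3 go.py 449 42 22 68; python3 - <<'E'
from plant import r
import cv2
s,t=r.snapshot("scene"),r.snapshot("top")
a=s["pixels"][200:300,245:345,::-1];b=t["pixels"][215:295,200:300,::-1]
cv2.imwrite("pics/s5.png",s["pixels"][:,:,::-1])
cv2.imwrite("pics/d5.png",cv2.hconcat([cv2.resize(a,(400,400),interpolation=2),cv2.copyMakeBorder(cv2.resize(b,(400,320),interpolation=2),0,80,0,0,0)]))
E
```

```text
shift [ 0.27 -0.   12.12] turn [0.  0.1 0.3] pos [451.3  41.  143.2] F [ 1.   0.3 -0.5] open 88.3 q7 -0.17 t 30.4
```

View pics/d5.png

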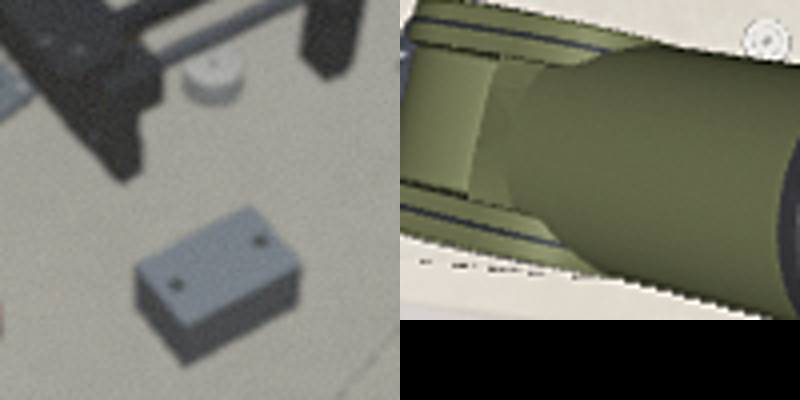

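Plate_32's top face has corners at crop (135,268), (250,206), (301,262) and (187,325), and holes at (177,285) and (261,240). I cast these onto the 32 mm plane.

```bash
python3 - <<'E'
from h import *
from plant import r
s=cam(r.snapshot("scene"))
f=lambda x,y:plane(s,(245+(x+.5)/4-.5,200+(y+.5)/4-.5),.032)[:2]*1000
C=np.array([f(*p) for p in((135,268),(250,206),(301,262),(187,325))]);H=np.array([f(*p) for p in((177,285),(261,240))])
print(C.mean(0),H.mean(0),np.linalg.norm(np.diff(C,axis=0),axis=1),[np.degrees(np.arctan2(v[1],v[0]))%180 for v in(C[1]-C[0],C[2]-C[3],H[1]-H[0])])
E
```

```text
[448.30526538  42.75322554] [448.73592647  41.57162578] [61.31291121 37.40924785 59.9182858 ] [np.float64(69.46274836272451), np.float64(69.19963411065798), np.float64(68.86838884029424)]
```

Emit:
step_arm(
  steps=[
    [0.3,0,4,0,0,-0.5,-1],
    [0,0,4,0,0,0,-1],
    [0,0,2.5,0,0,0,-1],
    [0,0,1,0,0,0,-1],
    [0,0,0.3,0,0,0,-1],
    [0,0,0,0,0,0,-1],
    [0,0,0,0,0,0,-1],
  ],
)

```text
clock: 31.48
tool_pos: [0.4489, 0.0422, 0.0259]
eef_rot: [0.182, 0.983, 0.001, 0.001]
contact_force: [-0.2, 0.1, 0.6]
opening: 1.0
finger_force: 0.0
```

```bash
python3 go.py 448.7 42 22 68.8
```

```text
shift [ 0.01 -0.03  0.39] turn [0.1 0.1 0.2] pos [448.9  42.2  25.9] F [-0.2  0.1  0.6] open 88.0 q7 -0.48 t 31.5
```

Emit:
step_arm(
  steps=[
    [0,0,0.3,0,0,0,0],
    [0,0,0,0,0,0,0],
    [0,0,0,0,0,0,0],
    [0,0,0,0,0,0,0],
    [0,0,0,0,0,0,0],
  ],
  force=25,
)

```text
clock: 32.1
tool_pos: [0.4484, 0.0422, 0.0221]
eef_rot: [0.182, 0.983, 0.0, 0.0]
contact_force: [0.6, 0.1, 0.3]
opening: 0.701
finger_force: 25.0
```

```bash
python3 go.py 431.2 -156.7 61 89.5
```

```text
shift [ -5.52 -19.18  -3.9 ] turn [  0.    0.1 -20.5] pos [448.4  42.2  22.1] F [0.6 0.1 0.3] open 61.7 q7 -0.49 t 32.1
```

Emit:
step_arm(
  steps=[
    [0,0,-1,0,0,0,0],
    [0,0,-3,0,0,0,0],
    [0,0,-4,0,0,0,0],
    [0,0,-3,0,0,0,0],
    [-1.1,-3.84,0,0,0,0,0],
    [-1.1,-3.84,0,0,0,0,0],
    [-1.1,-3.84,0,0,0,0,0],
    [-1.1,-3.84,0,0,0,0,0],
  ],
)

```text
clock: 33.1
tool_pos: [0.434, -0.1182, 0.1325]
eef_rot: [0.182, 0.983, 0.0, 0.001]
contact_force: [-0.8, -0.6, -1.7]
opening: 0.702
finger_force: 25.0
```

Emit:
step_arm(
  steps=[
    [-1.1,-3.84,0,0,0,0,0],
    [0,0,0,0,0,-7,0],
    [0,0,0,0,0,-7,0],
    [0,0,0,0,0,-6.5,0],
    [0,0,0,0,0,0,0],
    [0,0,0,0,0,0,0],
  ],
)

```text
clock: 33.85
tool_pos: [0.4308, -0.1568, 0.1322]
eef_rot: [0.005, 1.0, 0.0, 0.001]
contact_force: [0.6, 0.4, -1.2]
opening: 0.705
finger_force: 25.0
```

```bash
python3 go.py 431.5 -156.7 60 89.5; python3 - <<'E'
from plant import r
from h import *
S,T=cam(r.snapshot("scene")),cam(r.snapshot("top"))
cv2.imwrite("pics/s6.png",S["im"]);cv2.imwrite("pics/t6.png",T["im"])
cv2.imwrite("pics/d6.png",cv2.hconcat([cv2.resize(S["im"][110:250,290:430],(400,400),interpolation=2),cv2.resize(T["im"][205:305,270:370],(400,400),interpolation=2)]))
E
```

```text
shift [-0.06  0.01  7.22] turn [ 0.   0.1 -0.1] pos [ 430.8 -156.8  132.2] F [ 0.6  0.4 -1.2] open 62.1 q7 0.61 t 33.9
```

View pics/d6.png

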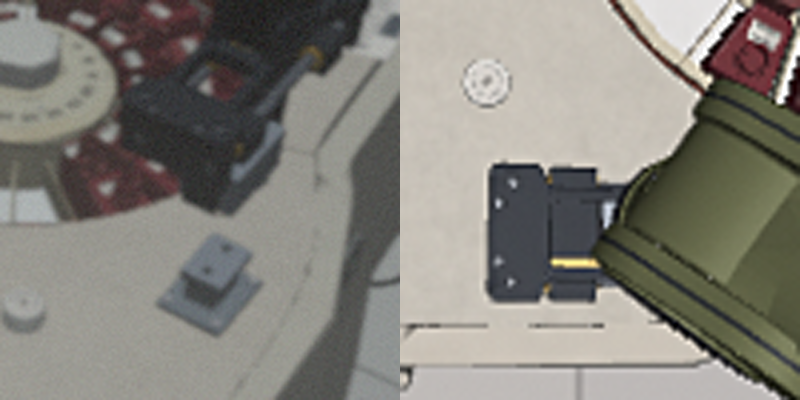

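Plate_32 is held above stand C, at left crop (240,180), and plate_8 lies in place on the stand at (212,260). Lowering.

Emit:
step_arm(
  steps=[
    [-0.05,0,3,0,0,0,0],
    [0,0,2.5,0,0,0,0],
    [0,0,1,0,0,0,0],
    [0,0,0.3,0,0,0,0],
    [0,0,0.1,0,0,0,0],
    [0,0,0,0,0,0,0],
    [0,0,0,0,0,0,0],
  ],
)

```text
clock: 34.83
tool_pos: [0.4317, -0.1569, 0.0634]
eef_rot: [0.004, 1.0, 0.0, 0.001]
contact_force: [0.8, 0.5, -1.2]
opening: 0.704
finger_force: 25.0
```

```bash
python3 go.py 431.5 -156.7 60.1 89.5
```

```text
shift [0.02 0.02 0.33] turn [ 0.   0.1 -0. ] pos [ 431.7 -156.9   63.4] F [ 0.8  0.5 -1.2] open 62.0 q7 0.45 t 34.8
```

Emit:
step_arm(
  steps=[
    [0,0,0.1,0,0,0,0],
    [0,0,0.1,0,0,0,0],
    [0,0,0.1,0,0,0,0],
    [0,0,0,0,0,0,0],
    [0,0,0,0,0,0,0],
  ],
)

```text
clock: 35.45
tool_pos: [0.4314, -0.1568, 0.0601]
eef_rot: [0.004, 1.0, 0.0, 0.001]
contact_force: [-0.5, -0.3, 3.1]
opening: 0.704
finger_force: 25.0
```

Contact at the predicted 60.1 mm. Release, back off and check everything.

Emit:
step_arm(
  steps=[
    [0,0,0,0,0,0,-0.6],
    [0,0,0,0,0,0,-0.6],
    [0,0,0,0,0,0,-0.6],
    [0,0,-2,0,0,0,-0.6],
    [0,0,-4,0,0,0,-1],
    [0,0,-5,0,0,0,-1],
    [0,4,-4,0,0,0,-1],
    [0,5,0,0,0,0,-1],
  ],
)

```text
clock: 36.45
tool_pos: [0.4337, -0.0663, 0.2124]
eef_rot: [0.006, 1.0, 0.0, 0.003]
contact_force: [0.7, 0.4, -0.3]
opening: 0.998
finger_force: 0.0
```

Emit:
step_arm(
  steps=[
    [0,-5,0,0,0,0,-1],
    [0,-5,0,0,0,0,-1],
    [0,-5,0,0,0,0,-1],
    [0,-5,0,0,0,0,-1],
    [0,-5,0,0,0,0,-1],
    [0,-5,0,0,0,0,-1],
    [0,0,0,0,0,0,-1],
    [0,0,0,0,0,0,-1],
  ],
)

```text
clock: 37.45
tool_pos: [0.4294, -0.366, 0.2098]
eef_rot: [0.004, 1.0, 0.001, 0.001]
contact_force: [-0.2, -0.2, -0.4]
opening: 0.998
finger_force: 0.0
```

```bash
python3 - <<'E'
from plant import r
from h import *
print(r.get_state()["tool_pos"])
S,T=cam(r.snapshot("scene")),cam(r.snapshot("top"))
cv2.imwrite("pics/s7.png",S["im"]);cv2.imwrite("pics/t7.png",T["im"])
cv2.imwrite("pics/d7.png",cv2.hconcat([cv2.resize(S["im"][150:360,200:410],(400,400),interpolation=2),cv2.copyMakeBorder(cv2.resize(T["im"][165:285,160:360],(400,240),interpolation=2),0,160,0,0,0)]))
E
```

```text
[ 0.42940266 -0.36599129  0.20976922]
```

View pics/d7.png

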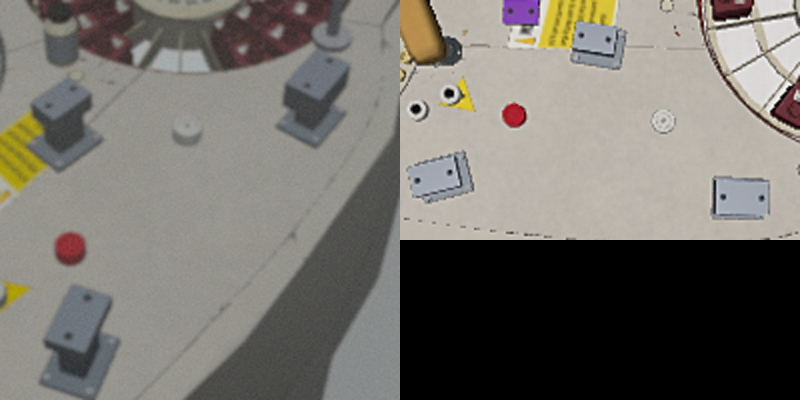

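All four plates lie on the stands, and both caps are where they were: red at top crop (514,115), white at (663,121). I check centring and level numerically.

```bash
python3 - <<'E'
from plant import r
from h import *
S,T=cam(r.snapshot("scene")),cam(r.snapshot("top"))
def blobs(c,win):
    x0,y0,x1,y1=win;g=cv2.resize(c["im"][y0:y1,x0:x1],None,fx=4,fy=4,interpolation=2).astype(np.uint8).max(2)
    bh=cv2.morphologyEx(g,cv2.MORPH_BLACKHAT,cv2.getStructuringElement(2,(23,23)))
    p=[]
    for _ in(0,1):
        _,_,_,q=cv2.minMaxLoc(cv2.GaussianBlur(bh,(9,9),0));p.append(((q[0]+.5)/4-.5+x0,(q[1]+.5)/4-.5+y0));cv2.circle(bh,q,14,0,-1)
    return sorted(p)
k=210/400
ks={"A":(233,302,256,330),"B":(219,192,246,215),"C":(350,178,383,206)}
kt={"A":(164,248,191,262),"B":(247,177,271,192),"C":(318,256,347,271)}
ref={"A":(453,199.1),"B":(616,15.8),"C":(431,-156.3)}
for n in ks:
    a,b=blobs(S,ks[n]),blobs(T,kt[n]);ms,mt=np.mean(a,0),np.mean(b,0)
    X,e=tri(S,ms,T,mt);d=np.subtract(plane(T,b[0],.07),plane(T,b[1],.07))
    print(n,np.round(a,1).tolist(),np.round(b,1).tolist(),"XYZ",np.round(X*1000,1),round(e*1000,1),"ref",ref[n],"ang",round(np.degrees(np.arctan2(d[1],d[0]))%180,1))
for nm,q in(("red",(217,223)),("white",(292,225))):
    im0=cv2.imread("pics/top0.png");P=(slice(q[1]-12,q[1]+12),slice(q[0]-12,q[0]+12));print(nm,np.abs(im0[P].astype(int)-T["im"][P]).mean())
E
```

```text
A [[235.4, 325.9], [249.4, 329.4]] [[184.6, 250.4], [190.4, 255.9]] XYZ [456.1 187.   17. ] 7.5 ref (453, 199.1) ang 47.5
B [[224.9, 205.1], [237.9, 195.9]] [[250.4, 182.1], [257.1, 191.4]] XYZ [607.   24.6  83.4] 2.8 ref (616, 15.8) ang 36.6
C [[349.6, 177.6], [380.1, 190.6]] [[321.4, 263.1], [340.6, 263.4]] XYZ [ 433.3 -154.1   81.5] 3.5 ref (431, -156.3) ang 89.9
red 1.7505787037037037
white 1.8587962962962963
```

The edges fooled the automatic hole detection for A and B. I read the holes from one zoomed picture instead.

```bash
python3 - <<'E'
import cv2
s=cv2.imread("pics/s7.png");t=cv2.imread("pics/t7.png")
f=lambda im,x,y:cv2.resize(im[y-20:y+20,x-20:x+20],(260,260),interpolation=2)
cv2.imwrite("pics/d8.png",cv2.vconcat([cv2.hconcat([f(s,242,320),f(s,232,208),f(s,365,195)]),cv2.hconcat([f(t,178,254),f(t,259,187),f(t,331,263)])]))
E
```

```text
(no output)
```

View pics/d8.png

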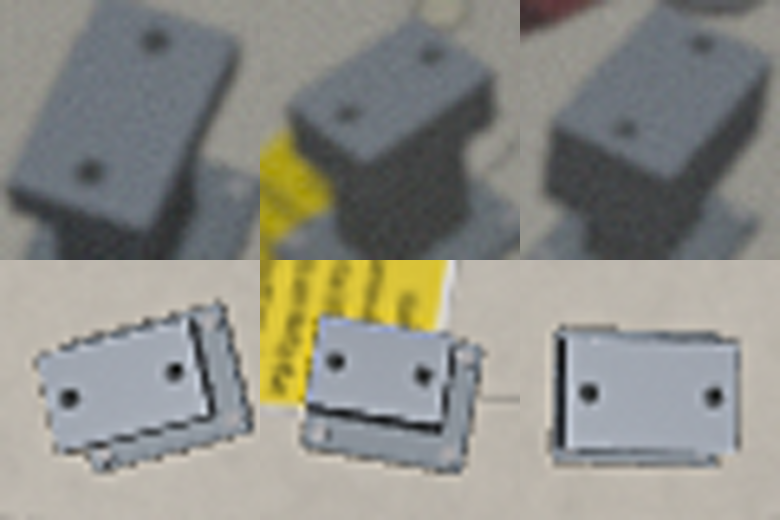

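The zoom shows two hole marks on each plate in both views. I triangulate their midpoints.

```bash
python3 - <<'E'
from plant import r
from h import *
S,T=cam(r.snapshot("scene")),cam(r.snapshot("top"))
g=lambda p,x,y:np.array([x-20+(p[0]+.5)/6.5-.5,y-20+(p[1]+.5)/6.5-.5])
D={"A":([(154,40),(90,172)],(242,320),[(175,111),(69,138)],(178,254),(453,199.1,104.6)),
"B":([(172,54),(86,113)],(232,208),[(164,116),(76,101)],(259,187),(616,15.8,81.3)),
"C":([(182,43),(106,129)],(365,195),[(193,137),(69,133)],(331,263),(431,-156.3,89.7))}
for n,(a,o,b,p,ref) in D.items():
    a=[g(q,*o) for q in a];b=[g(q,*p) for q in b]
    X,e=tri(S,np.mean(a,0),T,np.mean(b,0));P=[plane(T,q,.07) for q in b];v=P[1]-P[0]
    print(n,np.round(X*1000,1),round(e*1000,1),"top@70",np.round(np.mean(P,0)*1000,1),"ref",ref,"ang",round(np.degrees(np.arctan2(v[1],v[0]))%180,1))
E
```

```text
A [451.9 199.9  72.2] 0.6 top@70 [452.2 200.5  70. ] ref (453, 199.1, 104.6) ang 104.9
B [615.8  16.9  72.4] 0.2 top@70 [616.3  17.1  70. ] ref (616, 15.8, 81.3) ang 80.8
C [ 431.3 -155.3   72.5] 0.7 top@70 [ 431.6 -155.4   70. ] ref (431, -156.3, 89.7) ang 88.8
```

All three tops read 72.2–72.5 mm, so they are level within 0.3 mm. The 2 mm offset from 70 mm is the camera bias also seen on the stack. Plates are centred within about 1.5 mm, within 1° of the stands' axes, and the caps have not moved. Handing in.

```bash
python3 -c "
from plant import r
print(r.finish_job())"
```

```text
the job is handed in; nothing more can be done
None
```

The job is handed in: plate_14 is on stand_56, plate_22 on stand_48, and plate_8 with plate_32 on top on stand_30; by camera the three tops are level within 0.3 mm, the plates are centred within about 1.5 mm and 1°, and both caps are unmoved.

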